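# Find the tin with the full solder spool by heft and hold it up

## Task

Each of the three identical closed tins on the plywood board hides a spool of solder, and only one spool is still full, so that tin is clearly the heaviest: lift the tins off the board one at a time by some 5 to 10 cm, from left to right as the robot sees them, to feel their weight, setting each back upright on the board before taking the next (the last may stay in hand if it is the heaviest). Then hold the heaviest tin up, upright and still, 20 cm or more above the board, and finish while holding it, with the other two standing on the board. Do not tip or drop a tin, and leave the other things on the board and the bench where they are.

Things in the scene. Friction and masses are not known exactly. Their poses are not given: they have to be found in the camera images.
- tin_left: Closed square tin, 54 x 54 x 90 mm tall (aluminium, paper label with green band, blue lid flush with the sides), one of three alike; starts left (greatest y) in the row seen from the robot. Origin: centre of its underside, z up, x and y square to its sides. Holds one spool that can shift 1 mm. Tins weigh 0.25 to 0.82 kg; the heaviest, any of the three, is at least 0.2 kg above the others.
- tin_middle: Closed square tin, 54 x 54 x 90 mm tall (aluminium, paper label with green band, blue lid flush with the sides), one of three alike; starts middle in the row seen from the robot. Origin: centre of its underside, z up, x and y square to its sides. Holds one spool that can shift 1 mm. Tins weigh 0.25 to 0.82 kg; the heaviest, any of the three, is at least 0.2 kg above the others.
- tin_right: Closed square tin, 54 x 54 x 90 mm tall (aluminium, paper label with green band, blue lid flush with the sides), one of three alike; starts right (smallest y) in the row seen from the robot. Origin: centre of its underside, z up, x and y square to its sides. Holds one spool that can shift 1 mm. Tins weigh 0.25 to 0.82 kg; the heaviest, any of the three, is at least 0.2 kg above the others.
- board: Fixed plywood board, 240 (x) x 420 (y) x 12 mm, with a 12 mm high batten on its far (+x) edge. Origin: centre of its underside, on the bench; top 12 mm above. The tins stand in a row along its y, 105 to 145 mm apart. A brush (under 25 mm high) lies along its near edge, a 6 mm thick green glass piece near the batten. Taller things stand only on the bench beside it, over 130 mm from the tins.
There are look-alikes about, which are no part of the job. Leave any orange look-alike of the tin_middle alone.

How it is judged:
On the way, in this order (a step that is already met when the one before it is completed fails the run):
1. the left tin is lifted 30 mm or more clear of the board by the gripper while the other two stand upright on the board (z of tin_left in the frame of board above 0.042 m and contact force between tin_left and the fingers above 1 N and z of tin_middle in the frame of board between 0.008 and 0.017 m and angle between each of tin_middle, tin_right's own z axis and vertical below 0.08 rad and z of tin_right in the frame of board between 0.008 and 0.017 m), for 0.2 s.
2. the middle tin is lifted 30 mm or more clear of the board by the gripper while the other two stand upright on the board (z of tin_middle in the frame of board above 0.042 m and contact force between tin_middle and the fingers above 1 N and z of tin_left in the frame of board between 0.008 and 0.017 m and angle between each of tin_left, tin_right's own z axis and vertical below 0.08 rad and z of tin_right in the frame of board between 0.008 and 0.017 m), for 0.2 s.
3. the right tin is lifted 30 mm or more clear of the board by the gripper while the other two stand upright on the board (z of tin_right in the frame of board above 0.042 m and contact force between tin_right and the fingers above 1 N and z of tin_left in the frame of board between 0.008 and 0.017 m and angle between each of tin_left, tin_middle's own z axis and vertical below 0.08 rad and z of tin_middle in the frame of board between 0.008 and 0.017 m), for 0.2 s.
At the end, for the whole second after the job is handed in: The gripper holds the heaviest tin with its underside at least 150 mm above the board's top, within 0.3 rad of upright and still, carried by nothing else; the other two tins stand upright and at rest on the board (((distance between spool_full and tin_left below 0.04 m and z of tin_left in the frame of board above 0.162 m and angle between tin_left's own z axis and vertical below 0.3 rad and contact force between tin_left and the fingers above 1 N and linear speed of tin_left below 0.03 m/s and z of tin_middle in the frame of board between 0.008 and 0.017 m and angle between each of tin_middle, tin_right's own z axis and vertical below 0.08 rad and z of tin_right in the frame of board between 0.008 and 0.017 m and linear speed of each of tin_middle, tin_right below 0.02 m/s and contact force between tin_left and soda below 0.3 N and contact force between tin_left and water below 0.3 N and contact force between tin_left and drill below 0.3 N and contact force between tin_left and drawers below 0.3 N and contact force between tin_left and grinder below 0.3 N) or (distance between spool_full and tin_middle below 0.04 m and z of tin_middle in the frame of board above 0.162 m and angle between tin_middle's own z axis and vertical below 0.3 rad and contact force between tin_middle and the fingers above 1 N and linear speed of tin_middle below 0.03 m/s and z of tin_left in the frame of board between 0.008 and 0.017 m and angle between each of tin_left, tin_right's own z axis and vertical below 0.08 rad and z of tin_right in the frame of board between 0.008 and 0.017 m and linear speed of each of tin_left, tin_right below 0.02 m/s and contact force between tin_middle and soda below 0.3 N and contact force between tin_middle and water below 0.3 N and contact force between tin_middle and drill below 0.3 N and contact force between tin_middle and drawers below 0.3 N and contact force between tin_middle and grinder below 0.3 N) or (distance between spool_full and tin_right below 0.04 m and z of tin_right in the frame of board above 0.162 m and angle between tin_right's own z axis and vertical below 0.3 rad and contact force between tin_right and the fingers above 1 N and linear speed of tin_right below 0.03 m/s and z of tin_left in the frame of board between 0.008 and 0.017 m and angle between each of tin_left, tin_middle's own z axis and vertical below 0.08 rad and z of tin_middle in the frame of board between 0.008 and 0.017 m and linear speed of each of tin_left, tin_middle below 0.02 m/s and contact force between tin_right and soda below 0.3 N and contact force between tin_right and water below 0.3 N and contact force between tin_right and drill below 0.3 N and contact force between tin_right and drawers below 0.3 N and contact force between tin_right and grinder below 0.3 N))); the arm keeps its last pose, push and grip.
It fails at once if a tin is tipped more than 0.6 rad (angle between any of tin_left, tin_middle, tin_right's own z axis and vertical above 0.6 rad).
It fails at once if a tin is dropped (it moves faster than 0.9 m/s) (linear speed of any of tin_left, tin_middle, tin_right above 0.9 m/s).
It fails at once if another thing on the board or the bench (brush, glass piece, bottles, plate, tub, drill) is moved more than 30 mm (distance of any of brush, glass_piece, soda, water, glue, plate, tub, drill from where it was at the start of the episode above 0.03 m).
It also fails if it takes over 72 s, if anything falls off the work surface, if the arm or the gripper's body presses on something with over 40 N, if the wrist force passes 120 N, or if a joint passes its speed limit or range.

## Robot

A 6-joint arm with a two-finger parallel gripper is mounted at the origin on the work surface. World frame = base frame: x ahead of the robot, y to its left, z up, the work surface at z = 0. Lengths are in m, angles in rad, forces in N, time in s.
With the tool pointing down it reaches from about 0.375 to 0.9 m from the base axis. Payload 3.1 kg.
Tool frame: the origin (TCP) lies on the centre line of the jaws, within the pads' length; the fingertips stand robot.tip_reach ahead of it and the grasp point (between the pads) lies 8 mm behind it (robot.tip_reach is the distance from the TCP to the fingertips, in m); z points along the fingers, y is the line along which they close (so a half turn about z gives the same grasp; the last joint's range is limited). The gripper opens to 87 mm and grips with 3 to 60 N. Pads are 19 mm wide; open, the fingers measure 117 mm over their backs; the gripper's body (75 mm by 190 mm) begins 51 mm behind the grasp point.
Start: joints at [-1.476, 0.527, 1.433, -0, 1.181, -0.178], TCP at [0.169, -0.602, 0.234] pointing down, gripper open.
Joint ranges: [-3.08, 3.08], [-0.75, 2.2], [0.22, 2.44], [-1.43, 4.57], [0, 2.65], [-2.85, 2.85]. Speed limits (rad/s): [2.79, 2.79, 3.14, 3.14, 3.14, 3.14].

## Interface

Orientations are given as a unit quaternion [x, y, z, w].
In Python, from rig import robot gives the robot as it stands.
- The arm moves only by the tool jog_arm, never from a script. Its argument "motion" is one flat list of numbers, 7 for each row, row after row: the shift along the tool's x, y, z scaled (see below), then the turn, a rotation vector about the tool's x, y, z scaled (see below), then the gripper's target within -1 to 1 (shut at 1, half-way at 0, fully open at -1). In form: [x, y, z, rx, ry, rz, hand, x, y, z, rx, ry, rz, hand, ...]. A call has 1 to 12 rows; each row shifts and turns the commanded pose from where the row before left it, along the tool's axes as they then stand; what a row does not reach is not made up. The controller multiplies each number of a shift by 4 cm and each number of a turn by 4 degrees. A row lasts 1/8 s, in which the tool goes at most 62.5 mm and 10.7 degrees, less where a joint would pass 70% of its speed; a pose out of reach is approached as far as the arm can. A call with a number of a shift or a turn outside -1 to 1 is refused whole. A call with a gripper value outside its range is refused whole. The fingers move at their own pace and stop on an object; "grip_force" is the grip in N (left out, the last holds). Time passes only in rows, so rows that do not move let the fingers close. It gives the time, the measured TCP pose, the force, the opening and the grip force at its end, in the units of the state.
- robot.get_obs(): the state, without advancing time (a new reading comes with each control period).
- robot.camera(name): name is "scene" or "top" or "wrist"; returns the picture (480x640x3 uint8, blue, green, red); there is no depth.
- robot.calibration(name): a dict with "fx", "fy", "cx", "cy" (pixels), "dist_coeffs" ([k1, k2, p1, p2, k3] as OpenCV has them; the pictures are not rectified), "R" (3x3) and "t" (3): a world point X has camera coordinates R X + t; the wrist camera has in their place "T_tool_cam" (4x4, takes a point from camera to tool coordinates, whose origin is the TCP and whose axes are the flange's). Camera axes: x right, y down, z forward; pixel columns grow to the right and rows downward; lengths in m; the calibration is good to about 2 mm. A picture is of the moment at which its call begins: read the wrist's pose just before it. calibration takes no time and is no camera call.
- robot.hand_in(): hands the job in; it is judged then, once.
The state is a dict: "time": time; "q": joint angles; "joint_velocities": joint speeds; "joint_torque": joint torques, N m; "position": TCP position; "tool_rot": TCP orientation; "ft_force": force on the tool from outside, world axes, zero at the start; "moment": the same for the moment, N m; "grip_width": finger opening in m; "grip_force": force on a finger pad.
Only numpy, scipy, OpenCV 4.12 (cv2) and the standard library are available. Lean on these libraries where they do the work, as an engineer would, in place of code of your own. Each camera call takes 0.05 s, during which the arm holds its last target. There are 200 camera calls.

## Working session

There is one attempt and no reset: what is moved stays moved. The work goes in short steps, Python scripts to look and compute and a tool call to move; the robot and the scene stay as the last step left them, time stands still between calls to the robot, and variables do not carry over. Pictures are saved under pics/ and viewed, at most 10 in all, crops included, and the job is handed in when it is done.

Besides the shell and the picture viewer there is one more tool, called after "Emit:" by a JSON object that holds its "op" and its "data", one argument or row to a line. jog_arm: Moves the arm, as the interface text tells. Shifts and turns lie within -1 to 1; 1 stands for 4 cm of shift or 4 degrees of turn. Its arguments: {"type":"object","properties":{"motion":{"type":"array","items":{"type":"number"}},"grip_force":{"type":"number"}},"required":["motion"]}

```bash
mkdir -p pics
python3 - <<'E'
from rig import robot
import cv2
o=robot.get_obs()
print({k:o[k] for k in('time','position','tool_rot','ft_force','grip_width')},robot.tip_reach)
cv2.imwrite('pics/top.png',robot.camera('top'));cv2.imwrite('pics/scene.png',robot.camera('scene'))
E
```

```text
{'time': 0.0, 'position': array([ 0.16893763, -0.6009811 ,  0.23255642]), 'tool_rot': array([ 9.90644156e-01,  1.36465867e-01,  2.87373073e-05, -1.10537535e-03]), 'ft_force': array([ 0.51562447, -0.12831897,  1.01655048]), 'grip_width': 0.08718062617842834} 0.011
```

View pics/top.png

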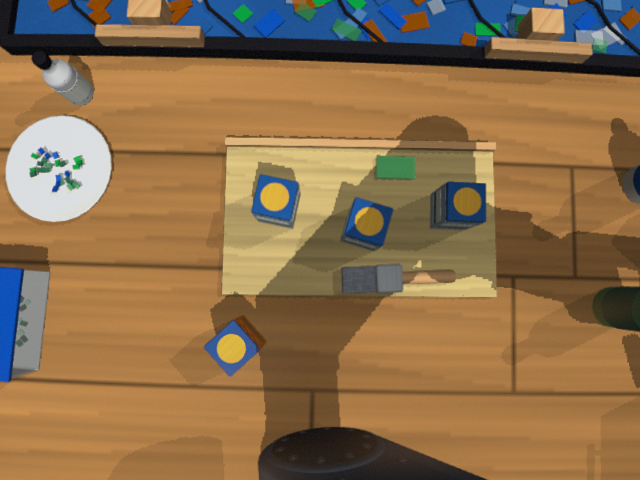

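View pics/scene.png

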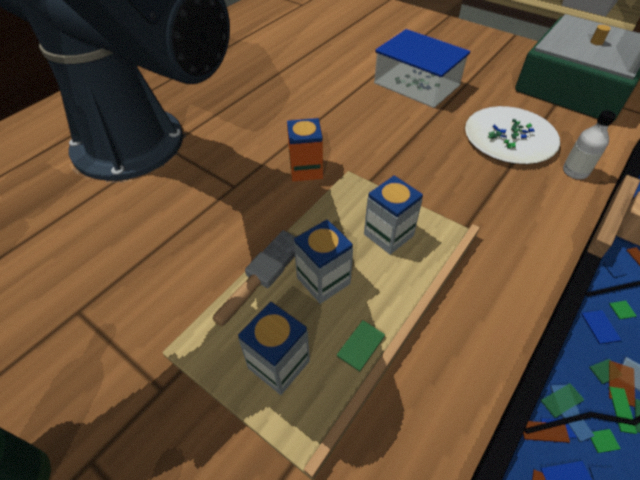

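The picture shows blue-lidded tins on the board at top pixels (276,198) left, (369,222) middle and (466,203) right. The look-alike at (232,347) has orange sides (scene pixel (305,150)) and stands off the board, so I leave it alone. I check the choice in one crop while measuring the lids.

```bash
cat > h.py <<'E'
import cv2,numpy as np
from rig import robot
def ray(name,px,z):
    c=robot.calibration(name);K=np.array([[c['fx'],0,c['cx']],[0,c['fy'],c['cy']],[0,0,1]])
    R=np.array(c['R']);t=np.array(c['t'])
    u=cv2.undistortPoints(np.array(px,float).reshape(-1,1,2),K,np.array(c['dist_coeffs'])).reshape(-1,2)
    d=np.c_[u,np.ones(len(u))]@R; o=-R.T@t
    return o+d*((z-o[2])/d[:,2])[:,None]
E
python3 - <<'E'
from h import *
im=cv2.imread('pics/top.png')
hsv=cv2.cvtColor(im,cv2.COLOR_BGR2HSV)
m=cv2.inRange(hsv,(105,130,40),(125,255,255))|cv2.inRange(hsv,(15,150,110),(28,255,255))
for n,(u,v) in dict(L=(276,198),M=(369,222),R=(466,203)).items():
    s=np.zeros_like(m);s[v-36:v+36,u-36:u+36]=cv2.inRange(hsv,(105,130,40),(125,255,255))[v-36:v+36,u-36:u+36]
    cs,_=cv2.findContours(s,cv2.RETR_EXTERNAL,cv2.CHAIN_APPROX_NONE);c=max(cs,key=cv2.contourArea)
    P=ray('top',c.reshape(-1,2),0.102)[:,:2].astype(np.float32)
    r=cv2.minAreaRect(P); print(n,cv2.minAreaRect(c),r)
    b=cv2.boxPoints(cv2.minAreaRect(c)).astype(int);cv2.polylines(im,[b],1,(0,0,255),1)
print(ray('top',[[225,146],[495,150],[496,297],[222,294]],0.012))
cv2.imwrite('pics/crop.png',cv2.resize(im[130:310,215:505],None,fx=2.7,fy=2.7))
from scipy.spatial.transform import Rotation as Ro
print(Ro.from_quat(robot.get_obs()['tool_rot']).as_matrix().round(3))
E
```

```text
L ((274.533203125, 197.217529296875), (39.86302947998047, 39.2449951171875), 11.88865852355957) ((0.522221028804779, 0.09361371397972107), (0.05305275321006775, 0.053068242967128754), 79.71807098388672)
M ((368.064208984375, 221.61927795410156), (39.74979019165039, 39.46245193481445), 16.69924545288086) ((0.493340402841568, -0.03194057196378708), (0.05271396040916443, 0.05322475731372833), 74.95221710205078)
R ((465.5, 201.5), (39.0, 39.0), 90.0) ((0.5246859788894653, -0.16366176307201385), (0.05337825044989586, 0.053263116627931595), 89.95793151855469)
[[ 0.61757822  0.18178935  0.012     ]
 [ 0.62661244 -0.24284678  0.012     ]
 [ 0.39596942 -0.24175449  0.012     ]
 [ 0.38913312  0.17477565  0.012     ]]
[[ 0.963  0.27  -0.   ]
 [ 0.27  -0.963  0.002]
 [ 0.    -0.002 -1.   ]]
```

View pics/crop.png

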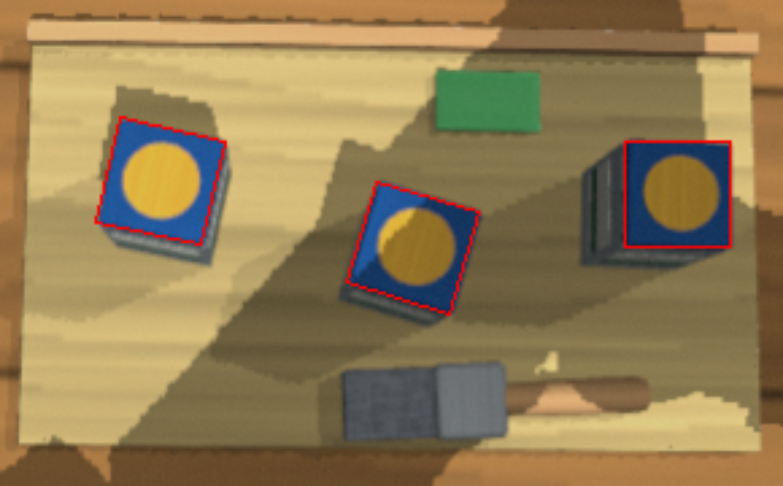

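The crop shows three silver tins with blue lids, red boxes tight on the lids, so the choice is right. First I rise and turn, then move across above the left tin.

Emit:
{"op": "jog_arm", "data": {
  "motion": [0,0,-1,0,0,0.93,-1,0,0,-1,0,0,0.93,-1,0,0,-1,0,0,0.93,-1,0,0,-1,0,0,0.93,-1,0,0,0,0,0,0.93,-1,0,0,0,0,0,0.93,-1,0,0,0,0,0,0.93,-1,0.293,-0.983,0,0,0,0,-1,0.293,-0.983,0,0,0,0,-1,0.293,-0.983,0,0,0,0,-1,0.293,-0.983,0,0,0,0,-1,0.293,-0.983,0,0,0,0,-1],
  "grip_force": 30
}}

```text
time: 1.6
position: [0.2624, -0.4172, 0.3931]
tool_rot: [0.996, -0.09, -0.0, -0.001]
ft_force: [1.0, 0.0, 0.2]
grip_width: 0.087
grip_force: 0.0
```

Emit:
{"op": "jog_arm", "data": {
  "motion": [0.293,-0.983,0,0,0,0,-1,0.293,-0.983,0,0,0,0,-1,0.293,-0.983,0,0,0,0,-1,0.293,-0.983,0,0,0,0,-1,0.293,-0.983,0,0,0,0,-1,0.293,-0.983,0,0,0,0,-1,0.293,-0.983,0,0,0,0,-1,0.293,-0.983,0,0,0,0,-1,0.293,-0.983,0,0,0,0,-1,0.293,-0.983,0,0,0,0,-1,0.293,-0.983,0,0,0,0,-1,0.293,-0.983,0,0,0,0,-1]
}}

```text
time: 3.1
position: [0.4853, 0.0214, 0.3932]
tool_rot: [0.996, -0.09, -0.0, 0.0]
ft_force: [-0.3, -0.3, 0.6]
grip_width: 0.0874
grip_force: 0.0
```

Emit:
{"op": "jog_arm", "data": {
  "motion": [0.293,-0.983,0,0,0,0,-1,0.293,-0.983,0,0,0,0,-1,0,0,0.5,0,0,0,-1,0,0,1,0,0,0,-1,0,0,1,0,0,0,-1,0,0,1,0,0,0,-1,0,0,1,0,0,0,-1,0,0,0,0,0,0,-1,0,0,0,0,0,0,-1]
}}

```text
time: 4.22
position: [0.5232, 0.0932, 0.2146]
tool_rot: [0.996, -0.09, 0.001, -0.0]
ft_force: [1.7, -0.7, 0.3]
grip_width: 0.0867
grip_force: 0.0
```

```bash
cat >> h.py <<'E'
from scipy.spatial.transform import Rotation as Ro
def wrist(fn=None):
    o=robot.get_obs(); im=robot.camera('wrist'); c=robot.calibration('wrist')
    T=np.eye(4);T[:3,:3]=Ro.from_quat(o['tool_rot']).as_matrix();T[:3,3]=o['position']
    T=T@np.array(c['T_tool_cam'])
    K=np.array([[c['fx'],0,c['cx']],[0,c['fy'],c['cy']],[0,0,1]])
    m=cv2.inRange(cv2.cvtColor(im,cv2.COLOR_BGR2HSV),(105,130,40),(125,255,255))
    for k in sorted(cv2.findContours(m,cv2.RETR_EXTERNAL,cv2.CHAIN_APPROX_NONE)[0],key=cv2.contourArea)[-3:]:
        u=cv2.undistortPoints(k.astype(float),K,np.array(c['dist_coeffs'])).reshape(-1,2)
        d=np.c_[u,np.ones(len(u))]@T[:3,:3].T
        P=T[:3,3]+d*((0.102-T[2,3])/d[:,2])[:,None]
        print(cv2.minAreaRect(k)[0],cv2.minAreaRect(P[:,:2].astype(np.float32)))
    if fn: cv2.imwrite(fn,im)
    x=T0=Ro.from_quat(o['tool_rot']).as_matrix()[:,0];print(o['position'],'yaw',np.degrees(np.arctan2(x[1],x[0])),o['time'])
E
python3 -c "
from h import *
wrist('pics/w1.png')"
```

```text
(514.0, 213.0) ((0.520015299320221, -0.03358061611652374), (0.0, 0.0), 0.0)
(502.0, 212.0) ((0.5220782160758972, -0.025803158059716225), (0.0, 0.0), 0.0)
(515.1355590820312, 249.3035430908203) ((0.4944665729999542, -0.032612480223178864), (0.0526689812541008, 0.05191425234079361), 75.13434600830078)
[0.5232225  0.09321305 0.21456352] yaw -10.350165464357751 4.225
```

View pics/w1.png

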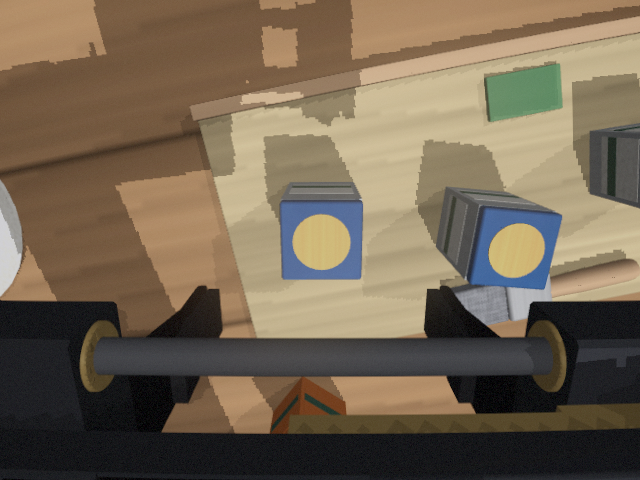

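The wrist view shows the left tin's lid at (321,240), square and centred between the fingers, and the middle tin agrees with the top estimate. I descend and grip.

Emit:
{"op": "jog_arm", "data": {
  "motion": [0,0,0.8,0,0,0,-1,0,0,0.8,0,0,0,-1,0,0,0.8,0,0,0,-1,0,0,0.8,0,0,0,-1,0,0,0.5,0,0,0,-1,0,0,0.15,0,0,0,-1,0,0,0,0,0,0,-1,0,0,0,0,0,0,1,0,0,0,0,0,0,1,0,0,0,0,0,0,1,0,0,0,0,0,0,1,0,0,0,0,0,0,1],
  "grip_force": 35
}}

```text
time: 5.78
position: [0.5227, 0.0937, 0.0598]
tool_rot: [0.996, -0.091, 0.0, -0.0]
ft_force: [0.1, 3.9, 2.2]
grip_width: 0.0538
grip_force: 35.0
```

Emit:
{"op": "jog_arm", "data": {
  "motion": [0,0,-0.2,0,0,0,1,0,0,-0.4,0,0,0,1,0,0,-0.5,0,0,0,1,0,0,-0.4,0,0,0,1,0,0,-0.25,0,0,0,1,0,0,0,0,0,0,1,0,0,0,0,0,0,1,0,0,0,0,0,0,1,0,0,0,0,0,0,1]
}}

```text
time: 6.9
position: [0.522, 0.0932, 0.129]
tool_rot: [0.996, -0.09, -0.001, 0.0]
ft_force: [-0.3, 0.5, -7.8]
grip_width: 0.0541
grip_force: 35.0
```

Emit:
{"op": "jog_arm", "data": {
  "motion": [0,0,0,0,0,0,1]
}}

```text
time: 7.02
position: [0.5222, 0.0932, 0.1292]
tool_rot: [0.996, -0.09, -0.0, 0.0]
ft_force: [-0.1, -0.6, -7.4]
grip_width: 0.054
grip_force: 35.0
```

Emit:
{"op": "jog_arm", "data": {
  "motion": [0,0,0,0,0,0,1]
}}

```text
time: 7.15
position: [0.5223, 0.0932, 0.1294]
tool_rot: [0.996, -0.09, -0.0, 0.0]
ft_force: [-0.5, -0.1, -6.8]
grip_width: 0.0536
grip_force: 35.0
```

Emit:
{"op": "jog_arm", "data": {
  "motion": [0,0,0,0,0,0,1]
}}

```text
time: 7.28
position: [0.5223, 0.0932, 0.1295]
tool_rot: [0.996, -0.09, -0.0, -0.0]
ft_force: [-0.5, 0.1, -6.9]
grip_width: 0.0536
grip_force: 35.0
```

The left tin reads about 7.2 N. I set it down, release, and go above the middle tin.

Emit:
{"op": "jog_arm", "data": {
  "motion": [0,0,0.35,0,0,0,1,0,0,0.45,0,0,0,1,0,0,0.45,0,0,0,1,0,0,0.25,0,0,0,1,0,0,0.15,0,0,0,1,0,0,0.08,0,0,0,1,0,0,0.02,0,0,0,1,0,0,0,0,0,0,1,0,0,0,0,0,0,1]
}}

```text
time: 8.4
position: [0.5226, 0.0932, 0.0599]
tool_rot: [0.996, -0.09, 0.0, -0.0]
ft_force: [0.9, -0.5, -7.6]
grip_width: 0.0538
grip_force: 35.0
```

Emit:
{"op": "jog_arm", "data": {
  "motion": [0,0,0,0,0,0,-1,0,0,0,0,0,0,-1,0,0,0,0,0,0,-1,0,0,0,0,0,0,-1,0,0,-0.5,0,0,0,-1,0,0,-0.8,0,0,0,-1,0,0,-0.9,0,0,0.58,-1,0,0,-0.8,0,0,0.58,-1]
}}

```text
time: 9.4
position: [0.5223, 0.0932, 0.1808]
tool_rot: [0.991, -0.131, 0.0, -0.0]
ft_force: [0.4, 0.6, -0.1]
grip_width: 0.087
grip_force: 0.0
```

Emit:
{"op": "jog_arm", "data": {
  "motion": [0.03,0.8,0,0,0,0,-1,0.03,0.8,0,0,0,0,-1,0.03,0.8,0,0,0,0,-1,0.03,0.82,0,0,0,0,-1,0,0,0,0,0,0,-1,0,0,0,0,0,0,-1]
}}

```text
time: 10.15
position: [0.4936, -0.0321, 0.1796]
tool_rot: [0.991, -0.131, -0.0, -0.0]
ft_force: [0.7, 0.7, 0.9]
grip_width: 0.0867
grip_force: 0.0
```

```bash
python3 -c "
from h import *
wrist('pics/w2.png')"
```

```text
(504.2615966796875, 128.09231567382812) ((0.5392764210700989, -0.1455555558204651), (0.010525005869567394, 0.02377174235880375), 88.29867553710938)
(572.2540893554688, 136.07566833496094) ((0.5249713659286499, -0.1779407262802124), (0.05250084027647972, 0.030102765187621117), 2.581598997116089)
(106.28742218017578, 261.6676940917969) ((0.5236047506332397, 0.08986517786979675), (0.055843695998191833, 0.05377437174320221), 79.3922119140625)
[ 0.49363406 -0.03205874  0.17957662] yaw -15.017449286296653 10.15
```

View pics/w2.png

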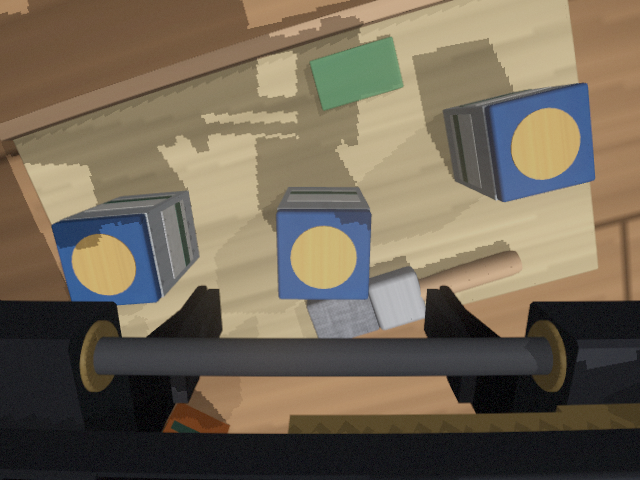

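The left tin stands upright after its release. The middle lid at (324,254) is square and centred between the fingers. Descend, grip, lift.

Emit:
{"op": "jog_arm", "data": {
  "motion": [0,0,0.8,0,0,0,-1,0,0,0.8,0,0,0,-1,0,0,0.8,0,0,0,-1,0,0,0.45,0,0,0,-1,0,0,0.14,0,0,0,-1,0,0,0,0,0,0,-1,0,0,0,0,0,0,1,0,0,0,0,0,0,1,0,0,0,0,0,0,1,0,0,0,0,0,0,1,0,0,0,0,0,0,1]
}}

```text
time: 11.58
position: [0.4937, -0.0325, 0.0602]
tool_rot: [0.991, -0.131, 0.0, -0.0]
ft_force: [-0.3, 1.7, 2.4]
grip_width: 0.0535
grip_force: 35.0
```

Emit:
{"op": "jog_arm", "data": {
  "motion": [0,0,-0.2,0,0,0,1,0,0,-0.4,0,0,0,1,0,0,-0.5,0,0,0,1,0,0,-0.4,0,0,0,1,0,0,-0.25,0,0,0,1,0,0,0,0,0,0,1,0,0,0,0,0,0,1,0,0,0,0,0,0,1,0,0,0,0,0,0,1]
}}

```text
time: 12.7
position: [0.4934, -0.0324, 0.1295]
tool_rot: [0.991, -0.13, -0.001, -0.0]
ft_force: [-0.1, 0.9, -3.7]
grip_width: 0.0535
grip_force: 35.0
```

Emit:
{"op": "jog_arm", "data": {
  "motion": [0,0,0,0,0,0,1]
}}

```text
time: 12.82
position: [0.4935, -0.0324, 0.1297]
tool_rot: [0.991, -0.13, -0.0, -0.0]
ft_force: [0.4, -0.4, -3.2]
grip_width: 0.0541
grip_force: 35.0
```

Emit:
{"op": "jog_arm", "data": {
  "motion": [0,0,0,0,0,0,1]
}}

```text
time: 12.95
position: [0.4936, -0.0324, 0.1298]
tool_rot: [0.991, -0.13, -0.0, -0.0]
ft_force: [0.7, 0.1, -3.3]
grip_width: 0.054
grip_force: 35.0
```

Emit:
{"op": "jog_arm", "data": {
  "motion": [0,0,0,0,0,0,1]
}}

```text
time: 13.08
position: [0.4937, -0.0324, 0.1299]
tool_rot: [0.991, -0.13, -0.0, 0.0]
ft_force: [0.6, 1.0, -3.0]
grip_width: 0.0542
grip_force: 35.0
```

The middle tin reads about 3.3 N. Down again, then on to the right tin.

Emit:
{"op": "jog_arm", "data": {
  "motion": [0,0,0.35,0,0,0,1,0,0,0.45,0,0,0,1,0,0,0.45,0,0,0,1,0,0,0.25,0,0,0,1,0,0,0.15,0,0,0,1,0,0,0.09,0,0,0,1,0,0,0.02,0,0,0,1,0,0,0,0,0,0,1,0,0,0,0,0,0,1]
}}

```text
time: 14.2
position: [0.4938, -0.0325, 0.0602]
tool_rot: [0.991, -0.13, 0.0, 0.0]
ft_force: [-1.3, -1.2, 4.2]
grip_width: 0.0537
grip_force: 35.0
```

Emit:
{"op": "jog_arm", "data": {
  "motion": [0,0,0,0,0,0,-1,0,0,0,0,0,0,-1,0,0,0,0,0,0,-1,0,0,0,0,0,0,-1,0,0,-0.5,0,0,0,-1,0,0,-0.8,0,0,0,-1,0,0,-0.9,0,0,-0.75,-1,0,0,-0.8,0,0,-1,-1,0,0,0,0,0,-1,-1,0,0,0,0,0,-1,-1]
}}

```text
time: 15.45
position: [0.4938, -0.0325, 0.1802]
tool_rot: [1.0, 0.001, 0.001, 0.0]
ft_force: [-0.8, 0.1, -0.6]
grip_width: 0.0867
grip_force: 0.0
```

Emit:
{"op": "jog_arm", "data": {
  "motion": [0.19,0.82,0,0,0,0,-1,0.19,0.82,0,0,0,0,-1,0.19,0.82,0,0,0,0,-1,0.2,0.82,0,0,0,0,-1,0,0,0,0,0,0,-1,0,0,0,0,0,0,-1]
}}

```text
time: 16.2
position: [0.5237, -0.1629, 0.1792]
tool_rot: [1.0, -0.0, -0.001, -0.001]
ft_force: [-1.1, -0.1, -0.1]
grip_width: 0.0869
grip_force: 0.0
```

```bash
python3 -c "
from h import *
wrist('pics/w3.png')"
```

```text
(157.5, 271.5) ((0.5153288841247559, -0.06678591668605804), (0.0006245110416784883, 0.0017882812535390258), 0.23680442571640015)
(148.0, 268.0) ((0.5174885988235474, -0.06142064183950424), (0.0, 0.0), 0.0)
(110.27725982666016, 295.33538818359375) ((0.49904265999794006, -0.0365564338862896), (0.05463618412613869, 0.04956895112991333), 75.13258361816406)
[ 0.52365368 -0.16285674  0.1791711 ] yaw -0.008298018466605312 16.2
```

View pics/w3.png

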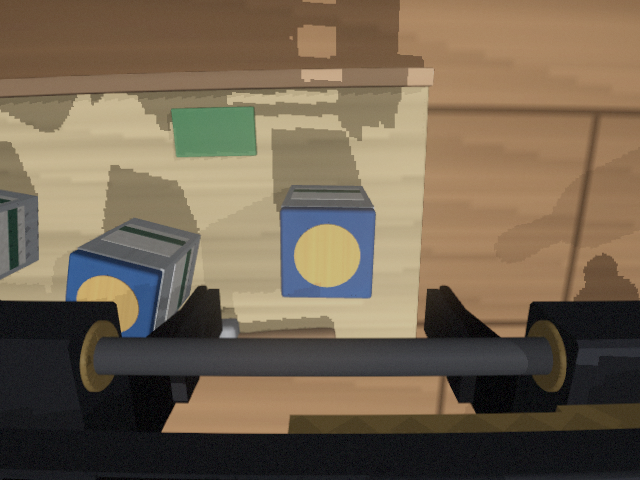

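The middle tin stands. The right lid at (328,253) sits about 2–3 mm right of centre, so I correct by 2 mm while descending.

Emit:
{"op": "jog_arm", "data": {
  "motion": [0.02,0.05,0.8,0,0,0,-1,0,0,0.8,0,0,0,-1,0,0,0.8,0,0,0,-1,0,0,0.45,0,0,0,-1,0,0,0.13,0,0,0,-1,0,0,0,0,0,0,-1,0,0,0,0,0,0,1,0,0,0,0,0,0,1,0,0,0,0,0,0,1,0,0,0,0,0,0,1,0,0,0,0,0,0,1]
}}

```text
time: 17.62
position: [0.5252, -0.1655, 0.0606]
tool_rot: [1.0, -0.0, 0.0, -0.0]
ft_force: [-0.5, 1.4, 3.2]
grip_width: 0.0539
grip_force: 34.9
```

Emit:
{"op": "jog_arm", "data": {
  "motion": [0,0,-0.2,0,0,0,1,0,0,-0.4,0,0,0,1,0,0,-0.5,0,0,0,1,0,0,-0.4,0,0,0,1,0,0,-0.25,0,0,0,1,0,0,0,0,0,0,1,0,0,0,0,0,0,1,0,0,0,0,0,0,1,0,0,0,0,0,0,1]
}}

```text
time: 18.75
position: [0.525, -0.1655, 0.1298]
tool_rot: [1.0, 0.0, -0.001, -0.0]
ft_force: [0.1, -0.2, -4.6]
grip_width: 0.0537
grip_force: 34.9
```

Emit:
{"op": "jog_arm", "data": {
  "motion": [0,0,0,0,0,0,1]
}}

```text
time: 18.88
position: [0.5251, -0.1656, 0.13]
tool_rot: [1.0, 0.0, -0.0, -0.0]
ft_force: [0.2, 0.1, -4.7]
grip_width: 0.0538
grip_force: 34.9
```

Emit:
{"op": "jog_arm", "data": {
  "motion": [0,0,0,0,0,0,1]
}}

```text
time: 19.0
position: [0.5252, -0.1656, 0.1302]
tool_rot: [1.0, 0.0, -0.0, -0.0]
ft_force: [0.7, 0.1, -5.0]
grip_width: 0.0537
grip_force: 34.9
```

Emit:
{"op": "jog_arm", "data": {
  "motion": [0,0,0,0,0,0,1]
}}

```text
time: 19.12
position: [0.5253, -0.1657, 0.1303]
tool_rot: [1.0, 0.0, 0.0, -0.0]
ft_force: [0.2, 0.6, -4.7]
grip_width: 0.054
grip_force: 34.9
```

Readings are left 7.2 N, right 4.75 N, middle 3.3 N, so the left tin is the heaviest. I set the right tin down and return to the left one.

Emit:
{"op": "jog_arm", "data": {
  "motion": [0,0,0.35,0,0,0,1,0,0,0.45,0,0,0,1,0,0,0.45,0,0,0,1,0,0,0.25,0,0,0,1,0,0,0.15,0,0,0,1,0,0,0.09,0,0,0,1,0,0,0.02,0,0,0,1,0,0,0,0,0,0,1,0,0,0,0,0,0,1]
}}

```text
time: 20.25
position: [0.5255, -0.1658, 0.0606]
tool_rot: [1.0, 0.0, 0.0, 0.0]
ft_force: [-0.8, -0.1, 1.6]
grip_width: 0.0543
grip_force: 34.9
```

Emit:
{"op": "jog_arm", "data": {
  "motion": [0,0,0,0,0,0,-1,0,0,0,0,0,0,-1,0,0,0,0,0,0,-1,0,0,0,0,0,0,-1,0,0,-0.5,0,0,0,-1,0,0,-0.8,0,0,0,-1,0,0,-0.9,0,0,0.86,-1,0,0,-0.8,0,0,0.86,-1,0,0,0,0,0,0.87,-1]
}}

```text
time: 21.38
position: [0.527, -0.1665, 0.1828]
tool_rot: [0.996, -0.091, 0.003, 0.001]
ft_force: [0.2, 0.7, 0.2]
grip_width: 0.0868
grip_force: 0.0
```

Emit:
{"op": "jog_arm", "data": {
  "motion": [-0.175,-0.908,0,0,0,0,-1,-0.175,-0.908,0,0,0,0,-1,-0.175,-0.908,0,0,0,0,-1,-0.175,-0.908,0,0,0,0,-1,-0.175,-0.908,0,0,0,0,-1,-0.175,-0.908,0,0,0,0,-1,-0.175,-0.908,0,0,0,0,-1,0,0,0,0,0,0,-1,0,0,0,0,0,0,-1]
}}

```text
time: 22.5
position: [0.5227, 0.0929, 0.1799]
tool_rot: [0.996, -0.09, 0.0, 0.0]
ft_force: [0.3, -0.1, -0.2]
grip_width: 0.0874
grip_force: 0.0
```

```bash
python3 -c "
from h import *
wrist('pics/w4.png')"
```

```text
(488.0, 282.5) ((0.49016910791397095, -0.0017245226772502065), (0.0006404288578778505, 0.0), 176.32347106933594)
(491.0, 276.0) ((0.49397605657577515, -0.0037576614413410425), (0.0, 0.0), 0.0)
(537.9981079101562, 264.52764892578125) ((0.49544647336006165, -0.031371790915727615), (0.05640416964888573, 0.052549611777067184), 75.92961120605469)
[0.52272078 0.09290647 0.17990359] yaw -10.32665522386601 22.5
```

View pics/w4.png

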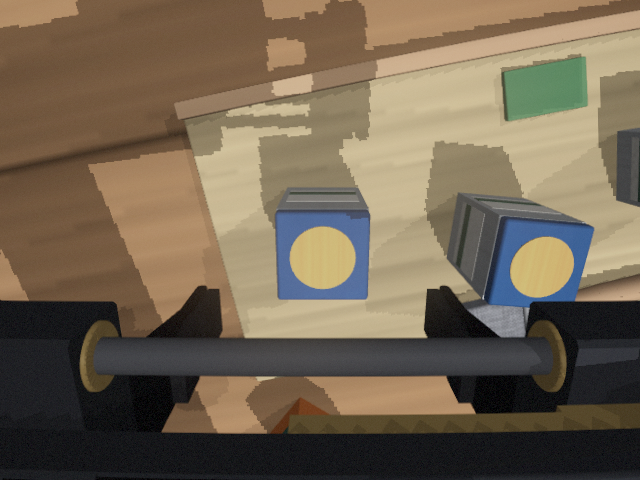

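The left tin at (322,254) is centred and square between the fingers. I grip it and raise it about 23 cm.

Emit:
{"op": "jog_arm", "data": {
  "motion": [0,0,0.8,0,0,0,-1,0,0,0.8,0,0,0,-1,0,0,0.8,0,0,0,-1,0,0,0.45,0,0,0,-1,0,0,0.15,0,0,0,-1,0,0,0,0,0,0,-1,0,0,0,0,0,0,1,0,0,0,0,0,0,1,0,0,0,0,0,0,1,0,0,0,0,0,0,1,0,0,0,0,0,0,1],
  "grip_force": 40
}}

```text
time: 23.92
position: [0.5228, 0.0932, 0.0602]
tool_rot: [0.996, -0.09, 0.0, 0.0]
ft_force: [-0.2, -1.1, 2.4]
grip_width: 0.0537
grip_force: 40.0
```

Emit:
{"op": "jog_arm", "data": {
  "motion": [0,0,-0.2,0,0,0,1,0,0,-0.4,0,0,0,1,0,0,-0.6,0,0,0,1,0,0,-0.7,0,0,0,1,0,0,-0.7,0,0,0,1,0,0,-0.7,0,0,0,1,0,0,-0.7,0,0,0,1,0,0,-0.7,0,0,0,1,0,0,-0.5,0,0,0,1,0,0,-0.35,0,0,0,1,0,0,-0.2,0,0,0,1,0,0,-0.05,0,0,0,1]
}}

```text
time: 25.42
position: [0.5224, 0.0933, 0.292]
tool_rot: [0.996, -0.09, -0.0, -0.0]
ft_force: [-0.6, -0.4, -8.8]
grip_width: 0.054
grip_force: 40.0
```

Emit:
{"op": "jog_arm", "data": {
  "motion": [0,0,0,0,0,0,1,0,0,0,0,0,0,1,0,0,0,0,0,0,1,0,0,0,0,0,0,1,0,0,0,0,0,0,1,0,0,0,0,0,0,1,0,0,0,0,0,0,1,0,0,0,0,0,0,1]
}}

```text
time: 26.42
position: [0.5228, 0.0933, 0.292]
tool_rot: [0.996, -0.09, 0.0, -0.0]
ft_force: [0.9, -0.2, -6.9]
grip_width: 0.0543
grip_force: 40.0
```

```bash
python3 -c "
from h import *
cv2.imwrite('pics/end.png',robot.camera('scene'))"
```

```text
(no output)
```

View pics/end.png

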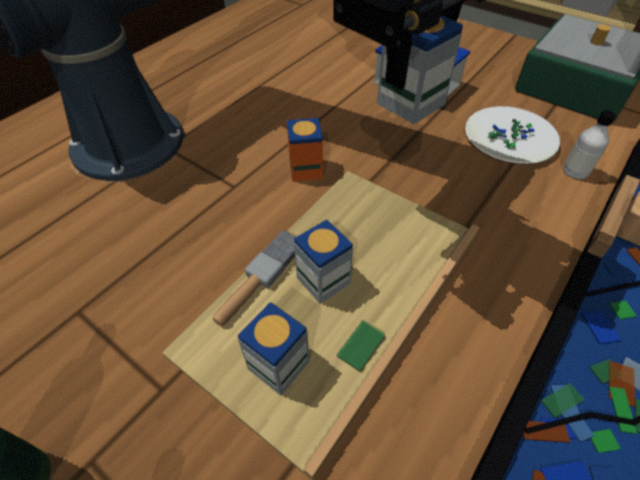

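The left tin is held upright at (420,70), raised 23 cm. The other two stand on the board at (323,260) and (274,345), and nothing else has moved.

```bash
python3 -c "
from rig import robot
print(robot.hand_in())"
```

```text
the job is handed in; nothing more can be done
None
```

I weighed all three tins in order; the left is heaviest (7.2 N against 4.75 N right and 3.3 N middle), and I handed in holding it upright about 23 cm above the board with the other two standing; no verdict was returned.

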